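# Latch the lid of the toy bin bench

## Robot

A 7-joint arm with a two-finger parallel gripper is mounted at the origin on the work surface. World frame = base frame: x ahead of the robot, y to its left, z up, the work surface at z = 0. Lengths are in m, angles in rad, forces in N, time in s.
With the tool pointing down it reaches from about 0.4 to 0.85 m from the base axis. Payload 10.4 kg.
Tool frame: the origin (TCP) lies where the fingers leave the gripper's body, on its centre line; the fingertips stand 73 mm ahead of it and the grasp point (between the pads) lies 54 mm ahead of it; z points along the fingers, y is the line along which they close (so a half turn about z gives the same grasp; the last joint's range is limited). The gripper opens to 85 mm and grips with 20 to 120 N. Pads are 22 mm wide; open, the fingers measure 114 mm over their backs; the gripper's body (76 mm by 85 mm) begins 54 mm behind the grasp point. The pads swing forward as they close: fully open they stand 13 mm farther back than shut.
Start: joints at [-1.222, 0.332, -0.065, 1.46, 0.022, 1.35, -0.088], TCP at [0.227, 0.582, 0.304] pointing down, gripper open.
Joint ranges: [-2.6, 2.6], [-0.5, 2.12], [-1.47, 1.34], [0.16, 2.42], [-1.27, 4.41], [0.06, 2.06], [-2.6, 2.6]. Speed limits (rad/s): [2.22, 2.22, 2.79, 2.79, 3.14, 3.14, 3.14].

## Interface

Orientations are given as a unit quaternion [x, y, z, w].
In Python, from workcell import manip, camera gives the robot as it stands. The module is installed in compiled form; this text tells all that it offers.
- The arm moves only by the shell command python3 -m creep 'ROWS' [OPENING] [FORCE]. ROWS is JSON, a list of rows, each a list of 2 entries, a list of its own where there are three numbers: the shift along the tool's x, y, z in mm, then the turn about the tool's z in rad. In form: [[[tx, ty, tz], twist], ...]. A call has 1 to 5 rows; each row is the pose to reach, as a shift and turn from the pose commanded when the call began, along the tool's axes at that moment; what a row does not reach only later rows make up. A row lasts 1/12 s, in which the tool goes at most 41.7 mm and 7.16 degrees, less where a joint would pass 70% of its speed; a pose out of reach is approached as far as the arm can. A call with a gripper value outside its range is refused whole. OPENING is the opening, from 0 (shut) to 1 (fully open), set as the call begins (- or left out, the last holds). The fingers move at their own pace and stop on an object; FORCE is the grip in N (left out, the last holds). Time passes only in rows, so rows that repeat a pose let the fingers close. It gives the time, the measured TCP pose, the force, the opening and the grip force at its end, in the units of the state.
- manip.get_obs(): the state, without advancing time (a new reading comes with each control period).
- camera(name): name is "scene" or "side" or "wrist"; returns a dict with "pixels" (400x640x3 uint8, red, green, blue), "z_map" (400x640 float32, m along the optical axis (not along the pixel's ray), 0 where there is no reading), "fx", "fy", "cx", "cy" (pixels), "extrinsics" (4x4, takes a point from world to camera coordinates). Camera axes: x right, y down, z forward; pixel columns grow to the right and rows downward; lengths in m; the calibration is good to about 2 mm. A picture is of the moment at which its call begins.
- manip.hand_in(): hands the job in; it is judged then, once.
The state is a dict: "clock": time; "joint_pos": joint angles; "joint_velocities": joint speeds; "tau": joint torques, N m; "position": TCP position; "ee_rot": TCP orientation; "ft_force": force on the tool from outside, world axes, zero at the start; "torque": the same for the moment, N m; "grip_width": opening from 0.0 (shut) to 1.0 (fully open); "grasp_force": force on a finger pad.
Only numpy, scipy, OpenCV 4.12 (cv2) and the standard library are available. Lean on these libraries where they do the work, as an engineer would, in place of code of your own. Each camera call takes 0.05 s, during which the arm holds its last target. There are 200 camera calls.

## Task

Latch the lid of the cream toy bin bench: hook the draw catch's steel loop under the keeper hook on the lid, then push the lever over its toggle point until it lies fully home, so that the lid is drawn tight against its seal. Work gently: do not force the loop against the lid or keeper, nor mash the lever into the bench once it is down, leave the toys on the ledge alone, and let go of everything at the end.

Things in the scene. Friction and masses are not known exactly. Their poses are not given: they have to be found in the camera images.
- bench: Cream toy bin bench, fixed, 360 (x) x 500 (y) mm; origin: centre of underside, z up, x towards its display ledge (x 40 to 180 mm, top z = 195) with the toys. In front (x -180 to 40): deck (y 36 to 235, top z = 200) with the catch's lever, and the sliding lid (y below 34) with the keeper hook. The catch is symmetric about bench x = -70 mm.
- catch (a point): Lever pivot, at bench (-70, 75, 209) mm, axis along w. In these notes (u, v, w) are mm from it: u = bench -y, lever towards keeper; v = up; w = bench x. The lid with its keeper rides 0 to 18 mm HIGHER on its packing than the nominal heights given; no reading shows this lift: feel (or see) it. Deck top v = -9, lid top nominally v = -18. Base plate u +-30, w +-23, v -6; ears w +-17.5 to v = 5.
- keeper (a point): Nominal (lift 0, lid loose) seat of the loop's bar in the steel keeper hook on the lid: u = 61, v = -12. The hook, w +-10, opens to +u: rubber-faced plate (top v = -15, u 48 to 96, w +-30), post (face u = 58), lip v = -6.5 to -2.5 with its nose at u = 67. Throat 8.5 mm high, 9 deep: pass the bar beyond the nose (u above 70), lower it on the plate, draw it back to the post. Then let go: the lip keeps it down.
- deck (a point): Place under the closed lever's end on the deck, u = -65, v = -9. Gentle means: bar against lid or keeper never over 30 N before the lever is swung down (lever above 1.6); fingers on the lever never over 35 N when it is nearly down (lever below 0.4). Toys must not be moved by over 30 mm.
- lever (a joint): Lever angle, rad: 0 = closed, flat at its stop, handle along -u; pi/2 = handle up; max 3.0, leaning to the keeper. Steel strip 65 mm long from pivot, w +-12, 5 thick (top face 4.5 above pivot line), red end pad. Stays where left, follows the loop. Starts 1.55 to 2.1; hooked, it is taut at 1.1 to 1.5 (by lift), then its end needs up to 15 N until the toggle point between 0.15 and 0.5; then it is pulled to 0.
- loop (a joint): Loop elevation (from its pin towards the keeper, above level) = loop - lever, rad. Pin: on the lever, 16 mm from the pivot towards the handle, 16 deg below its line. Rods 5 mm at w +-20; bar 6 mm thick, 72 mm from pin. Red ball knob to pinch across w: 18 mm diameter, on a stem, centre 96 along, 30 above the rods' plane. Spring rests it near 2.4 (raised); latched near 0.
- lid (a joint): Slide of the lid along u, m: 0.0065 = loose, pushed to its end by its sponge seal (16 N there, 8 N more per mm drawn in); 0.0015 to 0.0035 when the closed catch holds it tight. Of the catch only the loop's bar touches lid and keeper.
- duck: Wooden pull-along duck, yellow, 100 x 52 x 90 mm, on the ledge. Origin: centre of underside. Bystander.
- magnifier: Toy magnifying glass of blue plastic, 124 x 64 x 8 mm, lying on the ledge. Origin on its underside near the middle. Bystander.
- spoon: Steel toy spoon, 104 x 32 x 5 mm, lying on the ledge. Origin on its underside near the middle. Bystander.
- drum: Red plastic toy drum with white rims, 76 mm diameter, 61 mm high, on the ledge. Origin: centre of underside. Bystander.
- bowl: Teal silicone stacking bowl, 72 mm diameter, 32 mm high, on the ledge. Origin: centre of underside. Bystander.

How it is judged:
By the outcome, as a careful person would: the job done as asked, in the order asked, and still so for the second after the job is handed in, with the robot touching nothing.
It also fails if it takes over 58 s, if anything falls off the work surface, if the arm or the gripper's body presses on something with over 40 N, if the wrist force passes 120 N, or if a joint passes its speed limit or range.

## Working session

There is one attempt and no reset: what is moved stays moved. The work goes in short steps, Python scripts to look and compute and a shell command to move; the robot and the scene stay as the last step left them, time stands still between calls to the robot, and variables do not carry over. Pictures are saved under pics/ and viewed, at most 10 in all, crops included, and the job is handed in when it is done.

```bash
mkdir -p pics; cat > h.py <<'E'
import numpy as np, cv2
from workcell import manip, camera
def shot(n,name=None):
    c=camera(n)
    if name: cv2.imwrite('pics/%s.png'%name,c['pixels'][:,:,::-1])
    return c
def cloud(c):
    z=c['z_map']; v,u=np.mgrid[:400,:640]
    P=np.stack([(u-c['cx'])*z/c['fx'],(v-c['cy'])*z/c['fy'],z],-1)
    T=np.linalg.inv(c['extrinsics']); return P@T[:3,:3].T+T[:3,3]
E
python3 - <<'E'
from h import *
a=shot('scene');b=shot('side')
for n,c in(('scene',a),('side',b)):
    cv2.imwrite(f'pics/{n}0.png',c['pixels'][:,:,::-1]); np.savez(f'{n}0.npz',**c)
    T=np.linalg.inv(c['extrinsics']);print(n,T.round(3).tolist(),c['fx'])
o=manip.get_obs();print({k:np.round(v,3).tolist() for k,v in o.items()})
E
```

```text
scene [[0.323, 0.793, -0.517, 1.105], [0.947, -0.267, 0.181, -0.151], [0.006, -0.548, -0.837, 0.918], [0.0, 0.0, 0.0, 1.0]] 494.3564724224981
side [[-0.955, -0.209, 0.212, 0.439], [-0.297, 0.711, -0.637, 0.566], [-0.018, -0.671, -0.741, 0.783], [0.0, 0.0, 0.0, 1.0]] 389.5190494179208
{'clock': 0.1, 'joint_pos': [-1.222, 0.333, -0.065, 1.461, 0.022, 1.35, -0.089], 'joint_velocities': [0.002, -0.001, -0.0, -0.002, -0.0, -0.0, 0.001], 'tau': [0.0, -62.674, 0.049, -39.243, 0.016, 0.007, 0.0], 'position': [0.227, 0.582, 0.303], 'ee_rot': [0.185, 0.983, -0.001, -0.0], 'ft_force': [-0.682, 0.341, -0.451], 'torque': [-0.033, -0.023, 0.024], 'grasp_force': 0.0, 'grip_width': 1.0}
```

View pics/scene0.png

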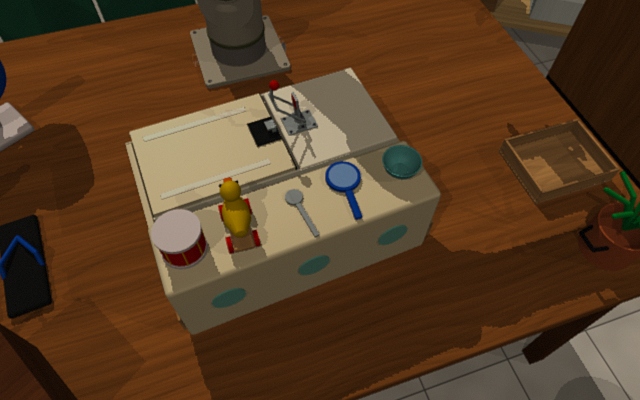

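View pics/side0.png

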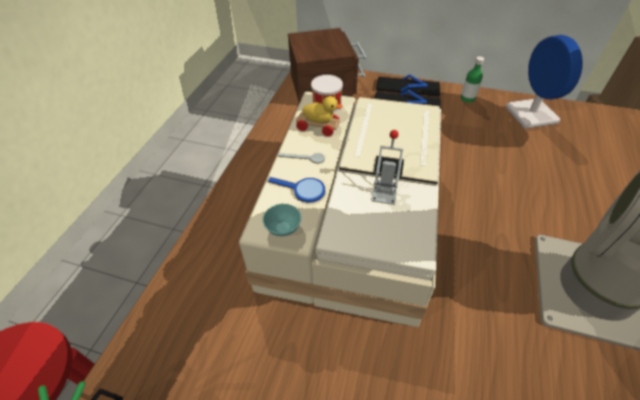

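The scene image shows the bench with the drum near (180,238), the duck near (238,215), the catch at (297,122) with its red knob at (274,86), and the keeper plate near (265,130). The side image has the knob at (394,134) and the lever near (388,175).

```bash
cat >> h.py <<'E'
E
python3 - <<'E'
from h import *
for n in('scene','side'):
    c=dict(np.load(n+'0.npz'));P=cloud(c)
    m=(c['z_map']>0)&(P[...,2]>.188)&(P[...,2]<.225)&(np.hypot(P[...,0],P[...,1])>.25)&(P[...,0]<.9)&(abs(P[...,1])<.6)
    k,l,s,_=cv2.connectedComponentsWithStats(m.astype(np.uint8))
    i=1+s[1:,4].argmax();Q=P[l==i]
    r=cv2.minAreaRect((Q[:,:2]*1000).astype(np.float32));print(n,r,cv2.boxPoints(r).tolist(),np.percentile(Q[:,2],[5,30,50,70,95]).round(4))
    I=c['pixels'].astype(int)
    red=(I[...,0]>110)&(I[...,1]<60)&(I[...,2]<60)&(P[...,2]>.215)
    k,l,s,ce=cv2.connectedComponentsWithStats(red.astype(np.uint8))
    for i in range(1,k):
        if s[i,4]>5: print(s[i],ce[i].round(1),np.median(P[l==i],0).round(4), P[l==i].max(0).round(3),P[l==i].min(0).round(3))
    y0,x0=(60,225) if n=='scene' else (110,340)
    cr=cv2.resize(c['pixels'][y0:y0+100,x0:x0+110,::-1],None,fx=5,fy=5,interpolation=cv2.INTER_CUBIC);cv2.imwrite(f'pics/{n}z.png',cr)
E
```

```text
scene ((555.638427734375, -41.932464599609375), (356.9317626953125, 497.09783935546875), 4.174896240234375) [[359.55145263671875, 192.96438598632812], [395.74078369140625, -302.8143615722656], [751.7254028320312, -276.8293151855469], [715.5360717773438, 218.94943237304688]] [0.1908 0.1937 0.198  0.2024 0.2068]
[270  81   7   4  24] [272.8  82.4] [ 0.4816 -0.0173  0.3196] [ 0.486 -0.011  0.322] [ 0.477 -0.022  0.317]
[225 178   6   2   8] [228.  178.6] [ 0.6157 -0.1338  0.2664] [ 0.618 -0.131  0.269] [ 0.614 -0.139  0.264]
[244 199   6   6  19] [246.5 200.8] [ 0.6366 -0.1142  0.2196] [ 0.644 -0.111  0.222] [ 0.629 -0.118  0.215]
[219 205   4   9  23] [220.2 207.9] [ 0.6363 -0.1598  0.2196] [ 0.65  -0.155  0.244] [ 0.627 -0.162  0.217]
[256 233   3   6   8] [257.1 235.6] [ 0.7062 -0.1147  0.22  ] [ 0.711 -0.114  0.221] [ 0.702 -0.116  0.219]
[226 237   6  10  39] [228.4 241.2] [ 0.702  -0.1611  0.2191] [ 0.709 -0.158  0.223] [ 0.692 -0.164  0.216]
side ((481.77734375, -45.673858642578125), (210.3455047607422, 470.970703125), 4.2991485595703125) [[359.24761962890625, 181.26473999023438], [394.55340576171875, -288.3807678222656], [604.3070678710938, -272.6124572753906], [569.0012817382812, 197.03305053710938]] [0.1973 0.1995 0.2005 0.2046 0.2068]
[336  93   5   9  27] [338.   96.3] [ 0.641  -0.2209  0.2322] [ 0.645 -0.211  0.242] [ 0.638 -0.23   0.218]
[320  95   3   8  11] [321.1  98.1] [ 0.6775 -0.1977  0.2351] [ 0.68  -0.196  0.242] [ 0.674 -0.201  0.223]
[298 121   8   4  23] [301.6 122.3] [ 0.6987 -0.1136  0.2192] [ 0.709 -0.111  0.223] [ 0.691 -0.12   0.216]
[323 126  10   5  25] [327.4 127.9] [ 0.6368 -0.1113  0.2179] [ 0.647 -0.109  0.222] [ 0.626 -0.115  0.215]
[391 132   6   6  30] [393.4 134.4] [ 0.4792 -0.0088  0.3177] [ 0.484 -0.006  0.321] [ 0.474 -0.013  0.31 ]
```

View pics/scenez.png

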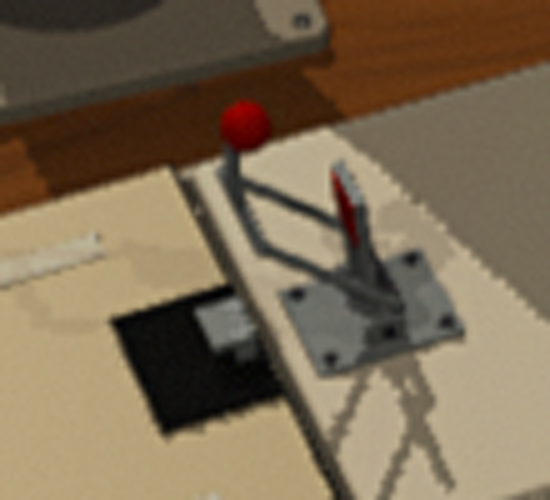

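View pics/sidez.png

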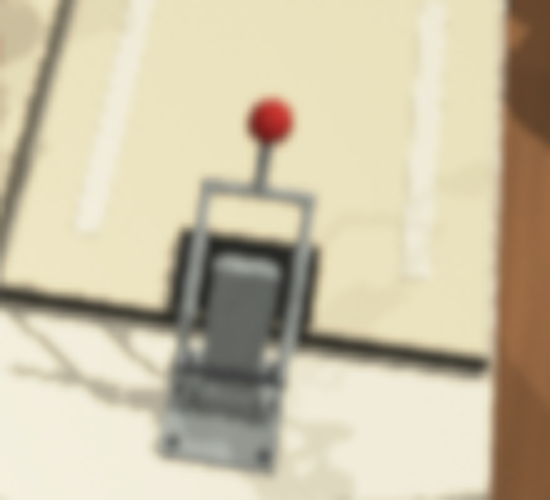

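The zoomed crops show the lever leaning slightly toward the keeper and the loop raised with its knob free. The lid appears to stand above the deck, at about 0.207 m against 0.200 m, so the lift is large. Next I measure the lift and the linkage state.

```bash
cat >> h.py <<'E'
from scipy.optimize import least_squares
YAW=np.radians(4.2);C=np.array([.5556,-.0419])
ex=np.array([np.cos(YAW),np.sin(YAW)]);ey=np.array([-ex[1],ex[0]])
PIV=np.array([*(C-.070*ex+.075*ey),.209])
def uvw(P): # mm
    d=P-PIV; return np.stack([-(d[...,:2]@ey),d[...,2],d[...,:2]@ex],-1)*1e3
def world(q):
    q=np.asarray(q)/1e3; return np.array([*(PIV[:2]-q[0]*ey+q[2]*ex),PIV[2]+q[1]])
def ray(c,px):
    T=np.linalg.inv(c['extrinsics']);d=T[:3,:3]@[(px[0]-c['cx'])/c['fx'],(px[1]-c['cy'])/c['fy'],1]
    return T[:3,3],d/np.linalg.norm(d)
def tri(rs):
    A=sum(np.eye(3)-np.outer(d,d) for o,d in rs);b=sum((np.eye(3)-np.outer(d,d))@o for o,d in rs);return np.linalg.solve(A,b)
def knob(c,lo=90):
    I=c['pixels'].astype(int);P=uvw(cloud(c))
    m=(I[...,0]>70)&(I[...,1]*2.2<I[...,0])&(I[...,2]*2.2<I[...,0])&(abs(P[...,2])<18)&(P[...,1]>lo)&(P[...,1]<130)
    k,l,s,ce=cv2.connectedComponentsWithStats(m.astype(np.uint8));i=1+s[1:,4].argmax();return ce[i],s[i]
def pin(t): a=t-np.radians(16);return 16*np.array([-np.cos(a),np.sin(a)])
def bar(t,e): return pin(t)+72*np.array([np.cos(e),np.sin(e)])
def knb(t,e): return pin(t)+96*np.array([np.cos(e),np.sin(e)])+30*np.array([-np.sin(e),np.cos(e)])
E
python3 - <<'E'
from h import *
cs=[dict(np.load(n+'0.npz')) for n in('scene','side')]
rs=[]
for c in cs:
    p,s=knob(c,80);print(p,s);rs.append(ray(c,p))
K=tri(rs);print('knob',K,uvw(K))
k=uvw(K)[:2]
for t in np.arange(1.5,2.2,.1):
    r=least_squares(lambda e:knb(t,e[0])-k,[.6]);print(round(t,2),r.x+t,r.fun.round(1))
for n,c in zip(('sc','si'),cs):
    P=uvw(cloud(c));I=c['pixels'].astype(int)
    f=lambda u0,u1,w0,w1:np.percentile(P[(P[...,0]>u0)&(P[...,0]<u1)&(P[...,2]>w0)&(P[...,2]<w1)&(abs(P[...,1])<25)][:,1],[10,50,90]).round(1)
    print(n,'deck',f(-60,30,40,90),f(-80,-40,-20,20),'lid',f(110,250,-50,50),f(50,95,40,80),'plate',f(75,94,-25,25),'lip',f(60,66,-8,8),'base',f(-29,-15,-20,20))
    d=(I.sum(-1)<110)&(P[...,0]>40)&(P[...,0]<120)&(abs(P[...,2])<45)&(abs(P[...,1])<20)
    Q=P[d];print('dark plate',np.percentile(Q,[2,50,98],0).round(1).tolist())
    g=(abs(I[...,0]-I[...,2])<20)&(I.sum(-1)>150)&(abs(P[...,1]+6)<2.5)&(abs(P[...,0])<45)&(abs(P[...,2])<40)
    print('base',np.percentile(P[g],[2,50,98],0).round(1).tolist())
    L=P[(abs(P[...,2])<11)&(P[...,1]>30)&(P[...,1]<72)&(abs(P[...,0])<60)]
    print('lever',len(L),np.polyfit(L[:,1],L[:,0],1).round(3) if len(L)>5 else '', L.max(0).round(1),np.median(L,0).round(1))
E
```

```text
[273.33846154  84.38461538] [269  81  10   8  65]
[393.68421053 133.81578947] [391 131   7   7  38]
knob [ 0.47944845 -0.01589068  0.31239173] [ 43.48332934 103.39172967  -4.0421688 ]
1.5 [2.26184775] [-0.2 -0.4]
1.6 [2.37293398] [0.3 0.6]
1.7 [2.4853594] [0.8 1.5]
1.8 [2.59898888] [1.2 2.3]
1.9 [2.71365539] [1.4 3. ]
2.0 [2.82916247] [1.6 3.5]
2.1 [2.94528835] [1.7 3.8]
2.2 [3.06179179] [1.7 4. ]
sc deck [-12.9 -11.2  -9.6] [-12.8 -11.2  -9.5] lid [-7.4 -5.8 -4.2] [-7.1 -5.4 -4.1] plate [-4.8 -2.9 -1.2] lip [-3.3  8.8 10.7] base [-9.5 -8.1 -6.6]
dark plate [[46.7, -6.2, -30.7], [75.1, -2.8, 4.2], [94.0, -0.2, 27.2]]
base [[-28.1, -8.5, -23.6], [8.2, -7.5, 1.8], [29.7, -5.5, 21.6]]
lever 114 [  0.881 -31.526] [51.7 71.1 10.5] [ 8.9 58.4  4.1]
si deck [-10.7  -9.4  -8.1] [-10.7  -9.5  -8.1] lid [-5.  -3.7 -2.4] [-5.  -3.7 -2.5] plate [-2.1 -0.7  0.4] lip [11.6 11.6 11.6] base [-8.  -6.5 -5. ]Traceback (most recent call last):
  File "<stdin>", line 15, in <module>
    return _quantile_unchecked(
        a, q, axis, out, overwrite_input, method, keepdims, weights)
    return _ureduce(a,
                    func=_quantile_ureduce_func,
    ...<5 lines>...
                    overwrite_input=overwrite_input,
                    method=method)
    r = func(a, **kwargs)
    result = _quantile(arr,
                       quantiles=q,
    ...<2 lines>...
                       out=out,
                       weights=wgt)
    slices_having_nans = np.isnan(arr[-1, ...])
                                  ~~~^^^^^^^^^
IndexError: index -1 is out of bounds for axis 0 with size 0
```

```bash
cat >> h.py <<'E'
from scipy.spatial.transform import Rotation as R
def go(q): # tool shift (mm) to bring TCP to uvw point q (TCP coords), and twist
    o=manip.get_obs();M=R.from_quat(o['ee_rot']).as_matrix();d=M.T@(world(q)-o['position'])*1e3
    yaw=np.arctan2(M[1,1],M[0,1]);tw=yaw-YAW
    print('shift',d.round(1),'twist',round(tw,3),'tcp uvw',uvw(np.array(o['position'])).round(1),'F',np.round(o['ft_force'],1),'t',o['clock'])
E
python3 -m creep '[[[0,0,-40],0.12],[[0,0,-80],0.24],[[0,0,-127],0.36],[[0,0,-127],0.48],[[0,0,-127],0.6]]' 1.0 20
python3 -c "
from h import *
go([43.5,221,-2])"
```

```text
clock: 0.52
position: [0.2272, 0.5828, 0.4346]
ee_rot: [0.47, 0.883, 0.003, -0.001]
ft_force: [-0.1, 0.8, -0.5]
grip_width: 0.996
grasp_force: 0.0
shift [-638.5 -123.7    1.8] twist 0.52 tcp uvw [-572.1  225.6 -211.7] F [-0.1  0.8 -0.5] t 0.5167
```

```bash

python3 -m creep '[[[-40,-8,0],0.12],[[-80,-16,0],0.24],[[-120,-24,0],0.36],[[-160,-31,0],0.48],[[-200,-39,0],0.52]]'
python3 -c "
from h import *
go([43.5,221,-2])"
```

```text
clock: 0.93
position: [0.3081, 0.3932, 0.4305]
ee_rot: [0.681, 0.732, -0.0, -0.0]
ft_force: [0.8, 0.6, 0.3]
grip_width: 1.001
grasp_force: 0.0
shift [-420.3  143.6    0.5] twist -0.001 tcp uvw [-377.   221.5 -145. ] F [0.8 0.6 0.3] t 0.9333
```

```bash

python3 -m creep '[[[-38,13,0],0],[[-76,26,0],0],[[-114,39,0],0],[[-152,52,0],0],[[-190,65,0],0]]'
python3 -m creep '[[[-38,13,0],0],[[-76,26,0],0],[[-114,39,0],0],[[-152,52,0],0],[[-190,65,0],0]]'
python3 -c "
from h import *
go([43.5,221,-2])"
```

```text
clock: 1.35
position: [0.3876, 0.2088, 0.4307]
ee_rot: [0.679, 0.734, 0.0, -0.0]
ft_force: [0.6, 0.4, 0.9]
grip_width: 0.997
grasp_force: 0.0
clock: 1.77
position: [0.4673, 0.0244, 0.4309]
ee_rot: [0.679, 0.735, 0.0, -0.0]
ft_force: [0.3, 0.7, 0.4]
grip_width: 1.001
grasp_force: 0.0
shift [-41.2  10.9   0.8] twist 0.006 tcp uvw [  2.4 221.9 -13.2] F [0.3 0.7 0.4] t 1.7667
```

```bash

python3 -m creep '[[[-21,6,0],0.006],[[-41,11,0],0.006],[[-41,11,0],0.006],[[-41,11,0],0.006]]'
python3 - <<'E'
from h import *
go([43.5,157.4,-2])
w=shot('wrist','w1');np.savez('w1.npz',**w)
P=uvw(cloud(w));I=w['pixels'].astype(int)
m=(I[...,0]>70)&(I[...,1]*2.2<I[...,0])&(I[...,2]*2.2<I[...,0])
k,l,s,ce=cv2.connectedComponentsWithStats(m.astype(np.uint8))
for i in range(1,k):
    if s[i,4]>40: print(s[i],ce[i].round(1),np.median(P[l==i],0).round(1),P[l==i].max(0).round(1))
E
```

```text
clock: 2.1
position: [0.4813, -0.0143, 0.4307]
ee_rot: [0.682, 0.732, -0.0, -0.0]
ft_force: [0.6, -0.4, -0.3]
grip_width: 1.004
grasp_force: 0.0
shift [-1.5  0.1 64.3] twist -0.003 tcp uvw [ 42.  221.7  -2. ] F [ 0.6 -0.4 -0.3] t 2.1
[305 215  25  25 478] [316.9 227.1] [ 41.3 112.   -2.7] [ 94.2 292.4   5.6]
[487 281  27  19 350] [500.4 289.7] [157.7   7.9 207.2] [169.6 292.4 224. ]
[475 358  20  15 137] [483.2 364.9] [241.1  30.4 187.2] [248.5  38.4 199.5]
```

View pics/w1.png

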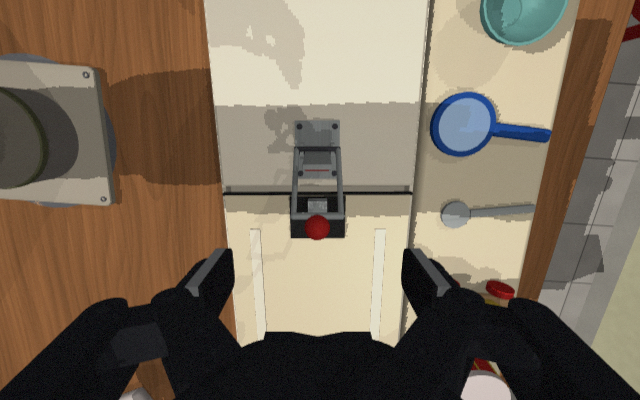

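The wrist view shows the knob at (317,227), centred between the fingers. The base plate is at (317,135) and the keeper plate spans rows 195–238. I descend and grip.

```bash

python3 -m creep '[[[-1,0,25],0],[[-1,0,48],0],[[-1,0,62],0],[[-1,0,62],0]]' 1.0 20
python3 -m creep '[[[0,0,0],0],[[0,0,0],0],[[0,0,0],0],[[0,0,0],0],[[0,0,0],0]]' 0.0 20
python3 -m creep '[[[0,0,0],0],[[0,0,0],0],[[0,0,0],0],[[0,0,0],0],[[0,0,0],0]]' 0.0 20
python3 - <<'E'
from h import *
go([43.5,157.4,-2])
c=dict(np.load('w1.npz'));P=uvw(cloud(c));I=c['pixels'].astype(int)
d=(I.sum(-1)<110)&(P[...,0]>40)&(P[...,0]<120)&(abs(P[...,2])<45)&(abs(P[...,1])<20)
Q=P[d];print('dark plate',np.percentile(Q,[2,50,98],0).round(1).tolist())
g=(abs(I[...,0]-I[...,2])<20)&(I.sum(-1)>100)&(abs(P[...,1]+6)<3)&(abs(P[...,0])<45)&(abs(P[...,2])<40)
print('base',np.percentile(P[g],[2,50,98],0).round(1).tolist())
for f in ((-80,-40,-20,20),(110,140,-50,50)): 
    print(np.median(P[(P[...,0]>f[0])&(P[...,0]<f[1])&(P[...,2]>f[2])&(P[...,2]<f[3])&(abs(P[...,1])<25)][:,1]))
E
```

```text
clock: 2.48
position: [0.4802, -0.013, 0.3661]
ee_rot: [0.68, 0.733, -0.002, -0.001]
ft_force: [0.5, 0.4, -0.0]
grip_width: 1.0
grasp_force: 0.0
clock: 2.9
position: [0.4817, -0.0143, 0.3695]
ee_rot: [0.681, 0.732, 0.0, 0.0]
ft_force: [-0.3, -0.1, -0.7]
grip_width: 0.302
grasp_force: 0.0
clock: 3.32
position: [0.4815, -0.0148, 0.3692]
ee_rot: [0.681, 0.732, 0.0, 0.0]
ft_force: [-2.9, -2.5, 4.9]
grip_width: 0.19
grasp_force: 19.5
shift [-1.  -0.1  2.8] twist -0.001 tcp uvw [ 42.5 160.2  -1.9] F [-2.9 -2.5  4.9] t 3.3167
dark plate [[45.1, -4.6, -37.5], [64.4, 0.0, -4.0], [94.8, 1.5, 33.2]]
base [[-36.3, -8.8, -37.2], [-12.6, -5.6, -6.2], [31.9, -3.7, 19.6]]
-8.378625631135145
-2.7936763978352595
```

```bash

python3 -m creep '[[[0,0,0],0],[[0,0,0],0],[[0,0,3.5],0],[[0,0,3.5],0]]' 0.4 20
python3 -m creep '[[[0,0,0],0],[[0,0,0],0],[[0,0,0],0],[[0,0,0],0],[[0,0,0],0]]' 0.0 25
python3 - <<'E'
from h import *
go([43.5,157.4,-2])
w=shot('side');print(knob(w,80));s=shot('scene');print(knob(s,80))
E
```

```text
clock: 3.65
position: [0.4813, -0.0141, 0.3646]
ee_rot: [0.681, 0.733, -0.0, -0.0]
ft_force: [0.1, -0.2, 0.0]
grip_width: 0.397
grasp_force: 0.0
clock: 4.07
position: [0.4813, -0.0143, 0.3653]
ee_rot: [0.681, 0.732, -0.0, -0.0]
ft_force: [-1.1, -0.1, -0.6]
grip_width: 0.184
grasp_force: 24.3
shift [-1.4  0.1 -1.1] twist -0.0 tcp uvw [ 42.1 156.3  -2.1] F [-1.1 -0.1 -0.6] t 4.0667
(array([393.65789474, 133.92105263]), array([390, 131,   8,   7,  38], dtype=int32))
(array([269.,  85.]), array([269,  85,   1,   1,   1], dtype=int32))
```

```bash

python3 - <<'E'
from h import *
k0=np.array([42.6,102.8])
r=least_squares(lambda x:knb(*x)-k0,[1.6,.77]);print(r.x,r.fun)
for t,e in[(1.75,.77),(1.95,.75),(2.15,.72),(2.25,.6),(2.25,.45),(2.25,.3),(2.25,.2),(2.25,.1),(2.25,.05),(2.25,0),(2.25,-.05),(2.25,-.1),(2.25,-.15),(2.25,-.2)]:
    print(t,e,'bar',bar(t,e).round(1),'knob',knb(t,e).round(1),'d',(knb(t,e)-k0).round(1))
E
```

```text
[1.45936917 0.76254185] [7.10542736e-15 1.42108547e-14]
1.75 0.77 bar [50.1 66. ] knob [ 46.4 104.3] d [3.8 1.5]
1.95 0.75 bar [54.3 65. ] knob [ 51.4 103.3] d [8.8 0.5]
2.15 0.72 bar [58.9 62.8] knob [ 57.1 101.1] d [14.5 -1.7]
2.25 0.6 bar [65.7 55.4] knob [68.5 93.7] d [25.9 -9.1]
2.25 0.45 bar [71.1 46.1] knob [79.6 83.5] d [ 37.  -19.3]
2.25 0.3 bar [75. 36.] knob [89.1 71.8] d [ 46.5 -31. ]
2.25 0.2 bar [76.8 29. ] knob [94.4 63.2] d [ 51.8 -39.6]
2.25 0.1 bar [77.9 21.9] knob [98.8 54.2] d [ 56.2 -48.6]
2.25 0.05 bar [78.1 18.3] knob [100.6  49.5] d [ 58.  -53.3]
2.25 0 bar [78.2 14.7] knob [102.2  44.7] d [ 59.6 -58.1]
2.25 -0.05 bar [78.1 11.1] knob [103.6  39.9] d [ 61.  -62.9]
2.25 -0.1 bar [77.9  7.5] knob [104.7  35. ] d [ 62.1 -67.8]
2.25 -0.15 bar [77.4  4. ] knob [105.6  30.1] d [ 63.  -72.7]
2.25 -0.2 bar [76.8  0.4] knob [106.3  25.1] d [ 63.7 -77.7]
```

```bash

python3 -m creep '[[[-4,0,-1.5],0],[[-9,0,-0.5],0],[[-15,0,1.7],0],[[-26,0,9],0],[[-26,0,9],0]]'
python3 -c "
from h import *
go([79.6,137.5,-2])"
```

```text
clock: 4.58
position: [0.4826, -0.0406, 0.3546]
ee_rot: [0.681, 0.732, -0.001, -0.001]
ft_force: [0.3, 6.9, -9.1]
grip_width: 0.188
grasp_force: 25.0
shift [-11.2   0.7   8.1] twist -0.001 tcp uvw [ 68.4 145.6  -2.7] F [ 0.3  6.9 -9.1] t 4.5833
```

```bash

python3 -m creep '[[[-11,0,9],0],[[-16,0,15],0],[[-20,0,21],0],[[-25.5,0,29.5],0],[[-25.5,0,29.5],0]]'
python3 - <<'E'
from h import *
go([98.8,108.2,-2])
s=shot('side','s2');cv2.imwrite('pics/s2z.png',cv2.resize(s['pixels'][90:230,330:490,::-1],None,fx=4.5,fy=4.5,interpolation=cv2.INTER_CUBIC))
E
```

```text
clock: 5.0
position: [0.485, -0.067, 0.3259]
ee_rot: [0.681, 0.732, -0.0, 0.0]
ft_force: [-1.9, -1.1, 1.2]
grip_width: 0.189
grasp_force: 25.4
shift [-3.9  0.3  8.7] twist -0.002 tcp uvw [ 94.9 116.9  -2.3] F [-1.9 -1.1  1.2] t 5.0
```

View pics/s2z.png

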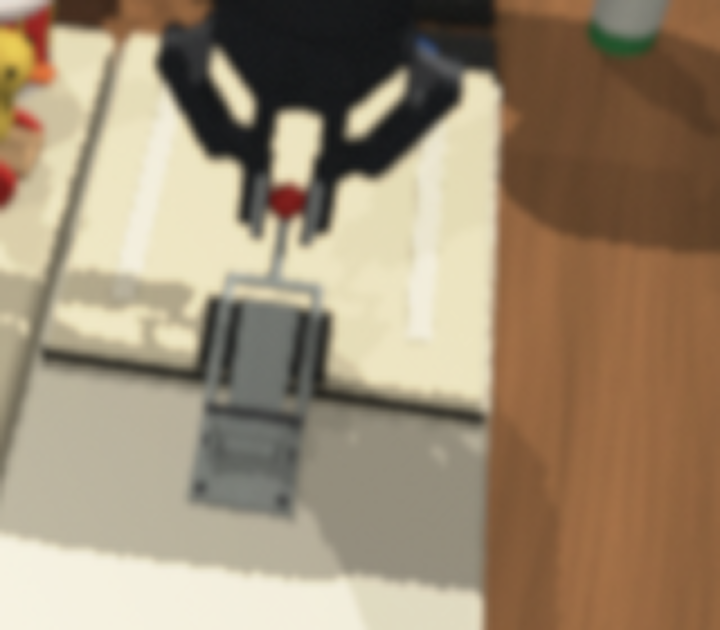

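The crop shows the knob held between the pads at (286,200), with the bar ahead of the lever end and the lever leaning toward the keeper. I continue lowering gently.

```bash

python3 -m creep '[[[-3,0,6],0],[[-5,0,11],0],[[-6.5,0,15.5],0],[[-7.5,0,19.5],0],[[-7.5,0,19.5],0]]'
python3 -c "
from h import *
go([105.3,85,-2])"
```

```text
clock: 5.47
position: [0.4856, -0.0733, 0.3066]
ee_rot: [0.681, 0.732, -0.0, -0.0]
ft_force: [-1.0, -0.3, 1.5]
grip_width: 0.186
grasp_force: 25.3
shift [-4.1  0.1 12.6] twist -0.001 tcp uvw [101.2  97.6  -2.1] F [-1.  -0.3  1.5] t 5.4667
```

```bash

python3 -m creep '[[[-0.7,0,2.5],0],[[-1.4,0,5],0],[[-2,0,7.5],0],[[-2,0,7.5],0]]'
python3 -m creep '[[[-0.3,0,1.5],0],[[-0.6,0,3],0],[[-0.6,0,3],0]]'
python3 -c "
from h import *
go([105.3,85,-2])"
```

```text
clock: 5.8
position: [0.4858, -0.0751, 0.2994]
ee_rot: [0.681, 0.732, -0.0, -0.0]
ft_force: [-1.5, 1.2, 1.1]
grip_width: 0.189
grasp_force: 25.2
clock: 6.05
position: [0.4859, -0.0758, 0.2967]
ee_rot: [0.681, 0.732, -0.0, -0.0]
ft_force: [-1.4, 0.8, 0.6]
grip_width: 0.189
grasp_force: 25.2
shift [-1.6 -0.   2.7] twist -0.0 tcp uvw [103.7  87.7  -2. ] F [-1.4  0.8  0.6] t 6.05
```

```bash

for i in 1 2 3; do :; done
python3 -m creep '[[[-0.3,0,1.5],0],[[-0.5,0,2.5],0],[[-0.5,0,2.5],0]]' | grep -E 'pos|ft'
python3 -m creep '[[[-0.1,0,0.8],0],[[-0.2,0,1.5],0],[[-0.2,0,1.5],0]]'| grep -E 'pos|ft'
python3 -c "
from h import *
go([105.3,85,-2])"
```

```text
position: [0.4859, -0.0764, 0.2942]
ft_force: [-0.7, 1.2, 0.9]
position: [0.486, -0.0766, 0.2928]
ft_force: [-1.6, 0.3, 1.3]
shift [-0.7 -0.  -1.2] twist -0.0 tcp uvw [104.6  83.8  -2. ] F [-1.6  0.3  1.3] t 6.55
```

```bash

python3 -m creep '[[[0,0,0.8],0],[[-0.1,0,1.5],0],[[-0.1,0,1.5],0]]'| grep -E 'pos|ft'
python3 -m creep '[[[0,0,0.5],0],[[0,0,1],0],[[0,0,1],0]]'| grep -E 'pos|ft'
python3 -c "
from h import *
go([105.3,85,-2])
k=uvw(np.array(manip.get_obs()['position']))[:2]-[0,54]
x=least_squares(lambda x:knb(*x)-k,[2.2,-.1]).x;print(x,bar(*x))"
```

```text
position: [0.486, -0.0768, 0.2913]
ft_force: [-2.2, -1.4, 1.5]
position: [0.486, -0.0769, 0.2904]
ft_force: [-1.8, -2.0, 0.8]
shift [-0.5 -0.1 -3.6] twist -0.001 tcp uvw [104.8  81.4  -1.9] F [-1.8 -2.   0.8] t 7.05
[ 2.16463113 -0.18150886] [75.76792192  2.21781469]
```

```bash

python3 -m creep '[[[0,0,0.5],0],[[0,0,1],0],[[0,0,1],0]]'| grep -E 'pos|ft'
python3 -m creep '[[[0,0,0.5],0],[[0,0,1],0],[[0,0,1],0]]'| grep -E 'pos|ft'
```

```text
position: [0.4861, -0.0768, 0.2897]
ft_force: [-2.5, -2.8, 6.5]
position: [0.4862, -0.0769, 0.2893]
ft_force: [-4.9, -1.9, 10.6]
```

```bash

python3 -m creep '[[[0,0,-1],0],[[2,0,-1],0],[[4,0,-0.8],0],[[4,0,-0.8],0]]'| grep -E 'pos|ft'
python3 -m creep '[[[1.5,0,0],0],[[3,0,0],0],[[4,0,0],0],[[4,0,0],0]]'| grep -E 'pos|ft'
python3 -c "
from h import *
go([105.3,85,-2])
k=uvw(np.array(manip.get_obs()['position']))[:2]-[0,54]
x=least_squares(lambda x:knb(*x)-k,[2.2,-.1]).x;print(x,bar(*x))"
```

```text
position: [0.4858, -0.0736, 0.2895]
ft_force: [-3.1, -5.5, 4.2]
position: [0.4854, -0.0694, 0.2893]
ft_force: [-1.6, -4.8, 2.6]
shift [-8.   0.  -4.7] twist -0.001 tcp uvw [97.3 80.3 -2. ] F [-1.6 -4.8  2.6] t 8.2167
[ 1.6799693  -0.19765842] [67.8899201   1.63022114]
```

```bash

python3 -m creep '[[[1.5,0,0],0],[[3,0,0],0],[[3,0,0],0]]'| grep -E 'pos|ft'
python3 -m creep '[[[1,0,-0.1],0],[[2,0,-0.3],0],[[2,0,-0.3],0]]'| grep -E 'pos|ft'
python3 -c "
from h import *
go([105.3,85,-2])
k=uvw(np.array(manip.get_obs()['position']))[:2]-[0,54]
x=least_squares(lambda x:knb(*x)-k,[1.5,-.1]).x;print(x,bar(*x))"
```

```text
position: [0.4852, -0.0665, 0.2894]
ft_force: [-1.9, -5.1, 3.4]
position: [0.4851, -0.0646, 0.2897]
ft_force: [-2.4, -5.3, 2.7]
shift [-12.8   0.   -4.3] twist -0.001 tcp uvw [92.5 80.7 -2. ] F [-2.4 -5.3  2.7] t 8.7167
[ 1.37318784 -0.17875147] [63.50889989  1.41336238]
```

```bash

python3 -m creep '[[[1,0,-0.1],0],[[1.5,0,-0.2],0],[[1.5,0,-0.2],0]]'| grep -E 'pos|ft'
python3 -m creep '[[[0.7,0,-0.1],0],[[1,0,-0.2],0],[[1,0,-0.2],0]]'| grep -E 'pos|ft'
```

```text
position: [0.485, -0.0632, 0.2899]
ft_force: [-1.5, -6.0, 4.2]
position: [0.4849, -0.0622, 0.2901]
ft_force: [-1.9, -6.8, 3.8]
```

```bash

python3 -m creep '[[[0.5,0,-0.1],0],[[1,0,-0.2],0],[[1,0,-0.2],0]]'| grep -E 'pos|ft'
python3 -m creep '[[[0.5,0,-0.1],0],[[1,0,-0.2],0],[[1,0,-0.2],0]]'| grep -E 'pos|ft'
```

```text
position: [0.4848, -0.0613, 0.2903]
ft_force: [-1.9, -6.5, 3.4]
position: [0.4847, -0.0603, 0.2905]
ft_force: [-2.8, -7.1, 4.0]
```

```bash

python3 - <<'E'
from h import *
go([105.3,85,-2])
k=uvw(np.array(manip.get_obs()['position']))[:2]-[0,54]
x=least_squares(lambda x:knb(*x)-k,[1.3,-.1]).x;print(x,bar(*x))
s=shot('scene');cv2.imwrite('pics/s3z.png',cv2.resize(s['pixels'][70:160,225:345,::-1],None,fx=6,fy=6,interpolation=cv2.INTER_CUBIC))
E
```

```text
shift [-17.1   0.1  -3.5] twist -0.001 tcp uvw [88.2 81.5 -2. ] F [-2.8 -7.1  4. ] t 9.7167
[ 1.08188048 -0.14335878] [60.14429575  1.22043738]
```

View pics/s3z.png

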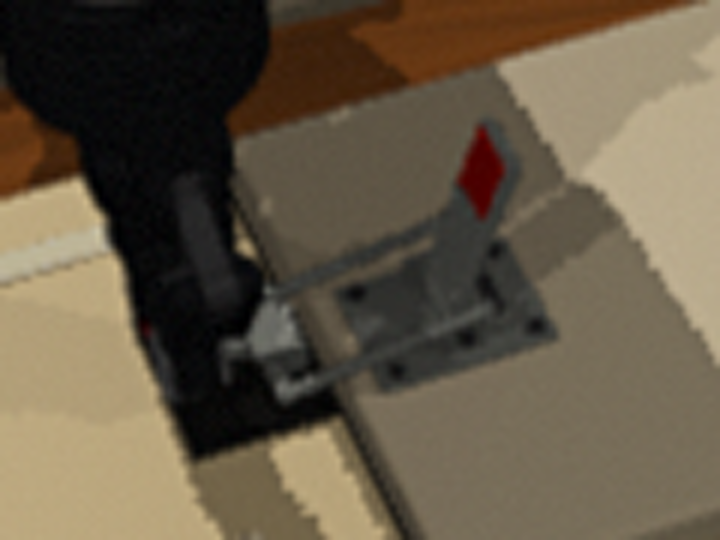

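The crop shows the rods running to the bar low at (285,385), under the keeper lip at (265,335), with the lever up and leaning back. I'll draw back a touch more to feel the post.

```bash

python3 -m creep '[[[0.5,0,-0.1],0],[[1,0,-0.2],0],[[1,0,-0.2],0]]'| grep -E 'pos|ft'
python3 -m creep '[[[0.5,0,-0.1],0],[[1,0,-0.2],0],[[1,0,-0.2],0]]'| grep -E 'pos|ft'
```

```text
position: [0.4847, -0.0594, 0.2907]
ft_force: [-2.6, -7.2, 4.6]
position: [0.4846, -0.0589, 0.2909]
ft_force: [-2.7, -8.2, 3.9]
```

```bash

python3 -m creep '[[[0.5,0,-0.1],0],[[1,0,-0.2],0],[[1,0,-0.2],0]]'| grep -E 'pos|ft'
python3 -m creep '[[[0,0,0],0],[[0,0,0],0],[[0,0,0],0],[[0,0,0],0],[[0,0,0],0]]' 0.5 20
python3 -m creep '[[[0,0,-20],0],[[0,0,-50],0],[[0,0,-80],0],[[0,0,-100],0],[[0,0,-100],0]]'
python3 - <<'E'
from h import *
go([60,221,-2])
a=shot('scene');b=shot('side')
cv2.imwrite('pics/s4z.png',np.hstack([cv2.resize(c['pixels'][y:y+90,x:x+80,::-1],None,fx=5,fy=5,interpolation=cv2.INTER_CUBIC) for c,y,x in((a,70,240),(b,120,345))]))
E
```

```text
position: [0.4845, -0.0585, 0.2911]
ft_force: [-1.8, -11.2, 3.5]
clock: 10.93
position: [0.4845, -0.0558, 0.2908]
ee_rot: [0.681, 0.733, 0.0, -0.0]
ft_force: [-0.2, -0.4, 0.2]
grip_width: 0.498
grasp_force: 0.0
clock: 11.35
position: [0.4857, -0.0563, 0.3948]
ee_rot: [0.681, 0.732, 0.002, 0.002]
ft_force: [-0.2, -0.5, 0.1]
grip_width: 0.5
grasp_force: 0.0
shift [ 24.2  -1.  -35.1] twist -0.0 tcp uvw [ 84.2 185.8  -0.8] F [-0.2 -0.5  0.1] t 11.35
```

View pics/s4z.png

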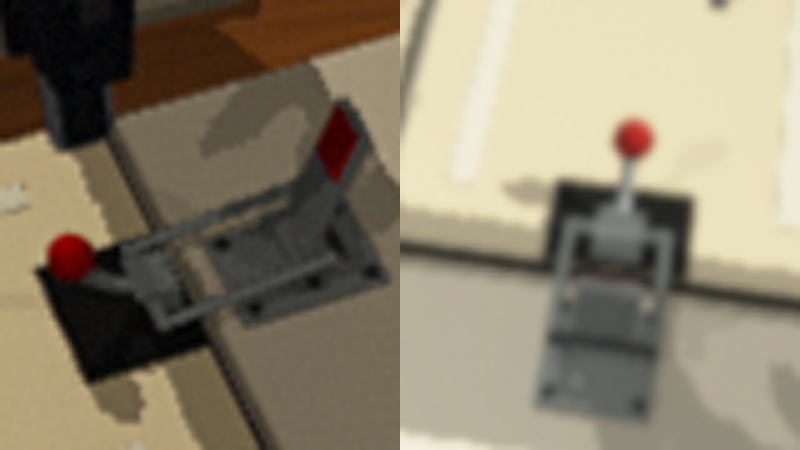

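Both views show the rods wrapped around the keeper, with the bar under the lip and the knob released (scene crop (70,258), side crop (633,138)). The lever is leaning back, so next I push it over with shut fingers.

```bash

python3 -m creep '[[[25,-1,0],0],[[50,-1,0],0],[[76,-1,10],0],[[76,-1,40],0],[[76,-1,55],0]]' 0.0 20
python3 -m creep '[[[0,0,0],0],[[0,0,0],0],[[0,0,0],0]]' 
python3 -c "
from h import *
for t in (1.1,1,.9,.8,.7,.6,.5,.4,.3,.2,.1,0): print(t,(55*np.array([-np.cos(t),np.sin(t)])+4.5*np.array([np.sin(t),np.cos(t)])+[11,73]).round(1))
go([-10,124,-1.5])"
```

```text
clock: 11.87
position: [0.4768, 0.0213, 0.3324]
ee_rot: [0.68, 0.734, -0.001, -0.001]
ft_force: [-0.3, -0.4, -0.9]
grip_width: 0.001
grasp_force: 0.0
clock: 12.12
position: [0.4782, 0.0193, 0.3365]
ee_rot: [0.681, 0.732, 0.0, 0.0]
ft_force: [0.6, -0.6, 0.3]
grip_width: -0.001
grasp_force: 0.0
1.1 [ -9.9 124.1]
1 [-14.9 121.7]
0.9 [-19.7 118.9]
0.8 [-24.1 115.6]
0.7 [-28.2 111.9]
0.6 [-31.9 107.8]
0.5 [-35.1 103.3]
0.4 [-37.9  98.6]
0.3 [-40.2  93.6]
0.2 [-42.   88.3]
0.1 [-43.3  83. ]
0 [-44.   77.5]
shift [18.3  1.2  3.5] twist -0.001 tcp uvw [  8.3 127.5  -2.7] F [ 0.6 -0.6  0.3] t 12.1167
```

```bash

python3 -m creep '[[[8,1,3],0],[[14,1,3.5],0],[[18,1,4],0],[[23,1,6],0],[[23,1,6],0]]'
python3 -m creep '[[[2.5,0,1.5],0],[[5,0,3],0],[[7,0,4.5],0],[[9,0,6],0],[[9,0,6],0]]'
python3 -c "
from h import *
go([-24,115.6,-1.5])"
```

```text
clock: 12.53
position: [0.4774, 0.0434, 0.3299]
ee_rot: [0.68, 0.733, 0.0, 0.0]
ft_force: [0.9, -1.8, 2.3]
grip_width: 0.001
grasp_force: 1.3
clock: 12.95
position: [0.4768, 0.0519, 0.3243]
ee_rot: [0.681, 0.733, 0.001, 0.0]
ft_force: [-1.2, -1.2, 5.4]
grip_width: 0.0
grasp_force: 1.8
shift [-0.3  0.2 -0.3] twist -0.0 tcp uvw [-24.3 115.3  -1.7] F [-1.2 -1.2  5.4] t 12.95
```

Contact is gentle. Following the arc.

```bash

python3 -m creep '[[[2,0,2],0],[[4,0,4],0],[[6,0,6],0],[[8,0,8],0],[[8,0,8],0]]' |grep -E 'pos|ft'
python3 -m creep '[[[2,0,2.5],0],[[3.5,0,5],0],[[5,0,7.5],0],[[6,0,9.5],0],[[6,0,9.5],0]]'|grep -E 'pos|ft'
python3 -c "
from h import *
go([-37.9,98.6,-1.5])"
```

```text
position: [0.4762, 0.0599, 0.3162]
ft_force: [0.6, 0.8, 4.2]
position: [0.4757, 0.0661, 0.3065]
ft_force: [1.1, 1.2, 3.0]
shift [-0.7  0.2 -1.1] twist 0.0 tcp uvw [-38.6  97.5  -1.7] F [1.1 1.2 3. ] t 13.7833
```

```bash
cat >> h.py <<'E'
def kn():
    for n in('scene','side'):
        c=shot(n);I=c['pixels'].astype(int);P=uvw(cloud(c))
        m=(I[...,0]>70)&(I[...,1]*2.2<I[...,0])&(I[...,2]*2.2<I[...,0])&(abs(P[...,2])<25)&(P[...,1]>-15)&(P[...,0]<150)
        k,l,s,ce=cv2.connectedComponentsWithStats(m.astype(np.uint8))
        for i in range(1,k):
            if s[i,4]>4: print(n,s[i,4],ce[i].round(1),np.median(P[l==i],0).round(1))
        L=P[(abs(P[...,2])<12)&(P[...,0]>120)&(P[...,0]<140)]
E
python3 -c "
from h import *
kn()"
```

```text
scene 7 [319.6 108. ] [-38.6  20.    6.3]
scene 56 [258.2 117.6] [79.3 40.2  2. ]
```

Still hooked: the knob is at the expected (79,35). Continuing.

```bash

python3 -m creep '[[[1,0,2],0],[[2,0,4],0],[[2.5,0,6],0],[[3,0,8],0],[[3,0,8],0]]' |grep -E 'pos|ft'
python3 -m creep '[[[0.5,0,2],0],[[1,0,4],0],[[1.3,0,6],0],[[1.3,0,6],0]]'|grep -E 'pos|ft'
python3 -c "
from h import *
go([-43.5,81,-1.5])"
```

```text
position: [0.4752, 0.0685, 0.2978]
ft_force: [0.7, 0.6, 0.0]
position: [0.475, 0.0697, 0.2917]
ft_force: [-0.5, -0.1, 0.5]
shift [1.3 0.7 1.7] twist -0.0 tcp uvw [-42.2  82.7  -2.2] F [-0.5 -0.1  0.5] t 14.6333
```

```bash

python3 -m creep '[[[0,0,1.5],0],[[0,0,3],0],[[0,0,3],0]]' |grep -E 'pos|ft'
python3 -m creep '[[[0,0,1],0],[[0,0,1.5],0],[[0,0,1.5],0]]'|grep -E 'pos|ft'
```

```text
position: [0.4752, 0.0696, 0.289]
ft_force: [0.1, -0.3, 1.1]
position: [0.4753, 0.0697, 0.2878]
ft_force: [-0.8, 0.2, 0.4]
```

```bash

python3 -m creep '[[[0,0,0.5],0],[[0,0,1],0],[[0,0,1],0]]'|grep -E 'pos|ft'
```

```text
position: [0.4753, 0.0697, 0.2868]
ft_force: [0.3, 0.0, 0.1]
```

```bash

python3 -m creep '[[[0,0,0.5],0],[[0,0,1],0],[[0,0,1],0]]'|grep -E 'pos|ft'
python3 -m creep '[[[0,0,0.5],0],[[0,0,0.8],0],[[0,0,0.8],0]]'|grep -E 'pos|ft'
```

```text
position: [0.4754, 0.0698, 0.2863]
ft_force: [-1.0, -0.8, 4.9]
position: [0.4755, 0.0697, 0.2861]
ft_force: [-4.8, -0.7, 12.3]
```

Firm contact at the stop height, 12 N. I retreat and verify.

```bash

python3 -m creep '[[[0,0,-20],0],[[0,0,-60],0],[[0,0,-100],0],[[0,0,-130],0],[[0,0,-130],0]]'
python3 -m creep '[[[40,0,0],0],[[80,0,0],0],[[120,0,0],0],[[120,0,0],0]]'
python3 - <<'E'
from h import *
kn()
a=shot('scene');b=shot('side')
P=uvw(cloud(b));L=P[(abs(P[...,2]+1)<10)&(P[...,0]<-30)&(P[...,0]>-62)];print('lever v',np.percentile(L[:,1],[5,50,95]).round(1))
cv2.imwrite('pics/s5z.png',np.hstack([cv2.resize(c['pixels'][y:y+90,x:x+80,::-1],None,fx=5,fy=5,interpolation=cv2.INTER_CUBIC) for c,y,x in((a,80,245),(b,130,345))]))
E
```

```text
clock: 16.3
position: [0.4767, 0.0698, 0.4209]
ee_rot: [0.681, 0.732, 0.004, 0.002]
ft_force: [0.4, -0.3, -0.9]
grip_width: 0.001
grasp_force: 0.0
clock: 16.63
position: [0.4643, 0.1979, 0.4139]
ee_rot: [0.677, 0.736, -0.0, -0.001]
ft_force: [-1.3, 1.3, -1.7]
grip_width: 0.001
grasp_force: 0.0
scene 84 [323.4 109.9] [-52.1   3.5  -1.6]
scene 55 [259.7 116.4] [76.4 42.1  1.7]
lever v [-10.7  -9.6   1.9]
```

View pics/s5z.png

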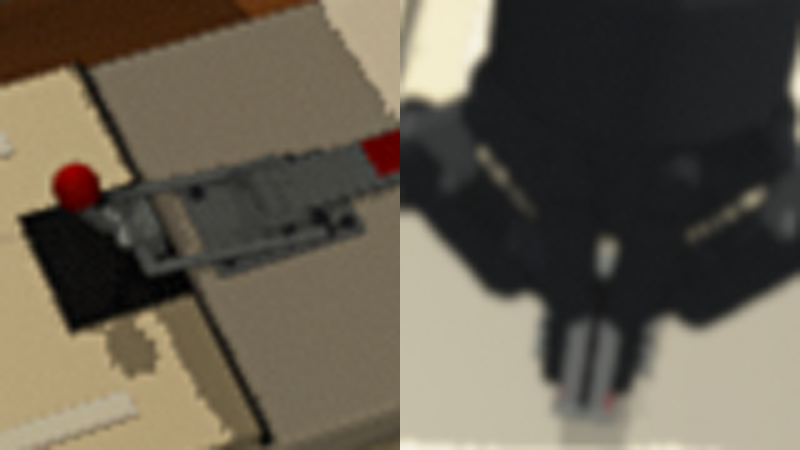

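The scene crop shows the lever lying flat with its red pad at (380,155), the rods hooked around the keeper, and the gripper clear.

```bash

python3 -m creep '[[[0,0,0],0],[[0,0,0],0],[[0,0,0],0],[[0,0,0],0]]' | grep -E 'clock|ft'
python3 -c "
from workcell import manip
print(manip.hand_in())"
```

```text
clock: 17.17
ft_force: [-0.1, -0.4, -0.7]
the job is handed in; nothing more can be done
None
```

The lid is latched: the loop is hooked under the keeper and the lever lies flat past its toggle point. The gripper is clear, and I handed the job in at about 17 s with no verdict shown. The lid's final slide was not read directly.

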